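Switch on the guarded power toggle of the throwing wheel

TASK

Switch the throwing wheel on: lift the hinged clear guard on the control deck, flip the toggle beneath it over from leaning to the front to leaning towards the wheel head, then let the guard drop fully shut over it again. Work gently, pick nothing up, and leave the other toggle, the speed dial and everything standing about as they are.

Things in the scene. Friction and masses are not known exactly. Their poses are not given: they have to be found in the camera images.
- wheel: potter's wheel fixed to the table: white body 520 deep (its x), 340 mm wide (y). Low control deck, 95 mm above the table, at the end nearer the robot, x = -260 to -85; behind it body 105 mm high with a round grey splash pan (336 mm across, rim 183 mm high, centre x = +90) and aluminium wheel head. Origin: centre of underside; x points from deck to wheel head, y left, z up
- power_pivot (a point): point on the deck, 95 mm above the table, where the power toggle pivots (machine x = -175, y = +75 mm); axes parallel to the machine's. The guard's bracket stands round it: two upright steel cheeks 34 mm high, 70 mm clear between them (y = -35 to +35 from here), x = -24 to +53 mm; a hinge pin behind; open at the front (towards the robot)
- power (a joint): power toggle under the guard: steel bat handle 39 mm long, 11 mm thick at its end, swinging about the machine's y axis. 0 = off, leans 0.45 rad from upright to the front (robot's end); 0.9 = on, leans 0.45 rad towards the wheel head. Snaps over past the middle (0.45) to the side it is on; about 6 N at half its height starts it
- power_tip (a point): point on the power toggle's axis 37 mm from its pivot, near its end
- guard (a joint): hinged guard over the power toggle: 0 = shut (level), grows as its front edge is lifted, stop at 1.85 rad. About 70 g, swings freely: let go short of upright (1.57) it falls shut by itself; pushed past upright it rests leaning back on its stop, until its top is pushed forward past upright again
- guard_lip (a point): middle of the lip along the guard's front edge, 84 mm wide. Shut: the lip slopes up by 0.55 rad from 34 mm in front of the power pivot, 46 mm above the deck, to its edge 47 mm in front, about 56 mm above the deck. The space below it, down to the deck, is free
- guard_hinge (a point): hinge pin of the guard, along the machine's y, 48 mm behind (+x) and 46 mm above the power pivot. The guard is a clear flap in a steel frame, 84 mm wide, 3 mm thick; shut, it lies level with its underside 46 mm above the deck and reaches 82 mm forward of the hinge to its lip (95 mm to the lip's edge); side flanges hang 11 mm below it outside the cheeks
- direction_tip (a point): near the end of the direction toggle: a bare bat handle of the same shape as the power toggle, without a guard, at x = -190, y = -45 mm in the machine's frame; it leans sideways. To be left as it is
- speed_mark (a point): white pointer mark on the black speed dial (38 mm across, 22 mm high, centred at x = -190, y = -118 mm in the machine's frame). To be left as it is
- figurine: small unglazed white figurine, 30 mm wide, 39 mm tall, standing on the deck; origin at the centre of its underside. To be left alone
- ribtool: trimming tool lying on the deck: round wooden handle 12 mm thick with a short steel end, 106 mm long; origin at the underside of the handle's middle. To be left alone
- mug: unglazed mug, 76 mm wide, 85 mm tall, on the table beside the machine; origin at the centre of its underside. To be left alone
- jar: white lidded jar, 64 mm wide, 85 mm tall, on the table beside the machine; origin at the centre of its underside. To be left alone
- knife: flat wooden modelling knife, 170 mm long, 5 mm thick, lying on the table in front of the machine; origin on its underside. To be left alone
- tray: black plastic tray 150 x 220 x 45 mm with a few sticks; origin at the centre of its underside. To be left alone

How it is judged:
On the way, in this order (a step that is already met when the one before it is completed fails the run):
1. the guard is lifted (by more than 0.2 rad) while the toggle is still off (value of joint guard above 0.2 rad and value of joint power below 0.3 rad), for 0.1 s.
2. the power toggle is flipped on under the lifted guard (value of joint power above 0.75 rad and value of joint guard above 0.1 rad), for 0.05 s.
At the end, for the whole second after the job is handed in: power toggle on (above 0.75 rad of 0.9), guard shut (below 0.04 rad) and at rest; direction toggle within 8 mm, dial mark within 6 mm and every bystander within 15 mm of where they began (value of joint power above 0.75 rad and value of joint guard below 0.04 rad and velocity of joint guard below 0.05 rad/s and distance of direction_tip from where it was at the start of the episode below 0.008 m and distance of speed_mark from where it was at the start of the episode below 0.006 m and distance of each of figurine, ribtool, mug, jar, knife, tray from where it was at the start of the episode below 0.015 m); the robot touches nothing.
It fails at once if a bystander is shoved, lifted or carried (moved over 20 mm) (distance of any of figurine, ribtool, mug, jar, knife, tray from where it was at the start of the episode above 0.02 m).
It fails at once if the direction toggle is flipped or the speed dial turned (distance of direction_tip from where it was at the start of the episode above 0.015 m or distance of speed_mark from where it was at the start of the episode above 0.008 m).
It fails at once if the guard or the toggle is forced or squeezed (over 45 N) (contact force between the fingers and guard above 45 N or contact force between the fingers and power above 45 N).
It also fails if it takes over 48 s, if anything falls off the work surface, if the arm or the gripper's body presses on something with over 40 N, if the wrist force passes 120 N, or if a joint passes its speed limit or range.

ROBOT

A 6-joint arm with a two-finger parallel gripper is mounted at the origin on the work surface. World frame = base frame: x ahead of the robot, y to its left, z up, the work surface at z = 0. Lengths are in m, angles in rad, forces in N, time in s.
With the tool pointing down it reaches from about 0.25 to 0.775 m from the base axis. Payload 4 kg.
Tool frame: the origin (TCP) lies on the centre line of the jaws, within the pads' length; the fingertips stand 8 mm ahead of it and the grasp point (between the pads) lies 11 mm behind it; z points along the fingers, y is the line along which they close (so a half turn about z gives the same grasp; the last joint's range is limited). The gripper opens to 94 mm and grips with 3 to 60 N. Pads are 16 mm wide; open, the fingers measure 119 mm over their backs; the gripper's body (75 mm by 177 mm) begins 78 mm behind the grasp point.
Start: joints at [-1.317, 0.087, 1.371, -0, 1.684, -0.103], TCP at [0.192, -0.515, 0.214] pointing down, gripper open.
Joint ranges: [-3.1, 3.1], [-0.76, 2.03], [0.27, 2.55], [-1.08, 4.22], [0.17, 2.65], [-2.57, 2.57]. Speed limits (rad/s): [2.79, 2.79, 3.14, 3.14, 3.14, 3.14].

INTERFACE

Orientations are given as a rotation vector (axis times angle).
In Python, from station import arm gives the robot as it stands. Calls block until the motion is done:
- arm.movep(position, orientation): joint-space move of the TCP to a pose.
- arm.move_l(position, rate=0.15, orientation=None): straight line of the TCP; orientation=None keeps the orientation; rate is the mean speed in m/s.
- arm.move_joints(angles): joint-space move.
- arm.set_gripper(opening, f_grip=None): finger opening in m; f_grip is the grip in N (None keeps the last); returns when the fingers have stopped.
- arm.pause(seconds).
- arm.inverse_kinematics(position, orientation): joint angles nearest the present ones, or None.
- arm.read_camera(name): name is "scene" or "top" or "wrist"; returns the picture (384x512x3 uint8, red, green, blue); there is no depth.
- arm.camera_model(name): a dict with "camera_matrix" (3x3 intrinsics, pixels), "k1" (the pictures are not rectified: a ray, as slopes to the right and down, at radius r is drawn at 1 + k1 r^2 times it, then the intrinsics apply), "R" (3x3) and "t" (3): a world point X has camera coordinates R X + t. Camera axes: x right, y down, z forward; pixel columns grow to the right and rows downward; lengths in m; the calibration is good to about 2 mm. A picture is of the moment at which its call begins: read the wrist's pose just before it. camera_model takes no time and is no camera call; for the wrist camera it gives the pose at the moment of the call.
A pose or a line that the arm cannot do raises arm.IKError and nothing moves.
- arm.finish_job(): hands the job in; it is judged then, once.
Readings, each from a call of its own:
- arm.get_time_s(): time.
- arm.get_joint_pos(): joint angles.
- arm.get_qd(): joint speeds.
- arm.get_tau(): joint torques, N m.
- arm.get_tool_pos(): TCP position.
- arm.get_tool_rot(): TCP orientation.
- arm.get_contact_force(): force on the tool from outside, world axes, zero at the start.
- arm.get_wrist_torque(): the same for the moment, N m.
- arm.get_finger_gap(): finger opening in m.
- arm.get_gripper_force(): force on a finger pad.
Only numpy, scipy, OpenCV 4.12 (cv2) and the standard library are available. Lean on these libraries where they do the work, as an engineer would, in place of code of your own. Each camera call takes 0.05 s, during which the arm holds its last target. There are 200 camera calls.

## Working session

There is one attempt and no reset: what is moved stays moved. The work goes in short steps, each a Python script; the robot and the scene stay as the last script left them, time stands still between calls to the robot, and variables do not carry over. Pictures are saved under pics/ and viewed, at most 10 in all, crops included, and the job is handed in when it is done.

```bash
mkdir -p pics; ls; cat > look.py <<'E'
import cv2,numpy as np
from station import arm
def snap(name,f):
    im=arm.read_camera(name); cv2.imwrite(f'pics/{f}.png',cv2.cvtColor(im,cv2.COLOR_RGB2BGR)); return im
E
python3 - <<'E'
from look import *
import pickle
np.set_printoptions(precision=4,suppress=True)
print(arm.get_time_s())
m={n:arm.camera_model(n) for n in('scene','top','wrist')}
a=snap('scene','scene0');b=snap('top','top0')
pickle.dump(m,open('m0.pkl','wb'))
for n in m: print(n,m[n])
cv2.imwrite('pics/both.png',cv2.resize(cv2.imread('pics/scene0.png'),(800,600),interpolation=cv2.INTER_CUBIC))
cv2.imwrite('pics/top_b.png',cv2.resize(cv2.imread('pics/top0.png'),(800,600),interpolation=cv2.INTER_CUBIC))
E
```

```text
pics
0.0
scene {'camera_matrix': array([[348.1924,   0.    , 255.447 ],
       [  0.    , 348.1924, 185.2387],
       [  0.    ,   0.    ,   1.    ]]), 'k1': 0.0019602817931778905, 'R': array([[ 0.8116,  0.5842, -0.0083],
       [ 0.4911, -0.6897, -0.5321],
       [-0.3165,  0.4278, -0.8467]]), 't': array([-0.4134, -0.3128,  1.2847])}
top {'camera_matrix': array([[426.2886,   0.    , 257.4455],
       [  0.    , 426.2886, 191.9924],
       [  0.    ,   0.    ,   1.    ]]), 'k1': -0.14873063890387175, 'R': array([[ 0.0107, -0.9998, -0.0141],
       [-0.9813, -0.0078, -0.1925],
       [ 0.1924,  0.0159, -0.9812]]), 't': array([-0.1127,  0.6039,  1.2425])}
wrist {'camera_matrix': array([[269.049 ,   0.    , 255.8958],
       [  0.    , 269.049 , 188.0823],
       [  0.    ,   0.    ,   1.    ]]), 'k1': 0.004609558941033263, 'R': array([[ 0.3495, -0.9369, -0.0025],
       [-0.8977, -0.3357,  0.2855],
       [-0.2683, -0.0975, -0.9584]]), 't': array([-0.5502, -0.0296,  0.3921])}
```

View pics/both.png

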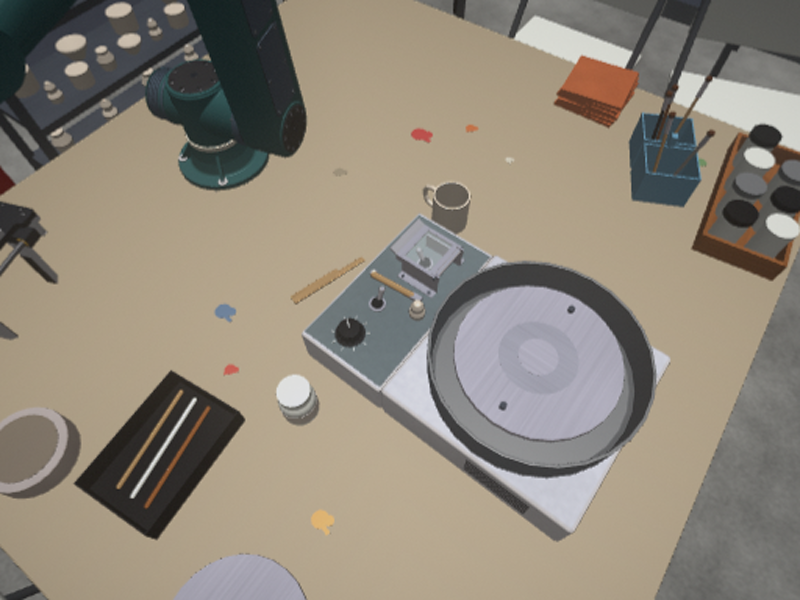

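View pics/top_b.png

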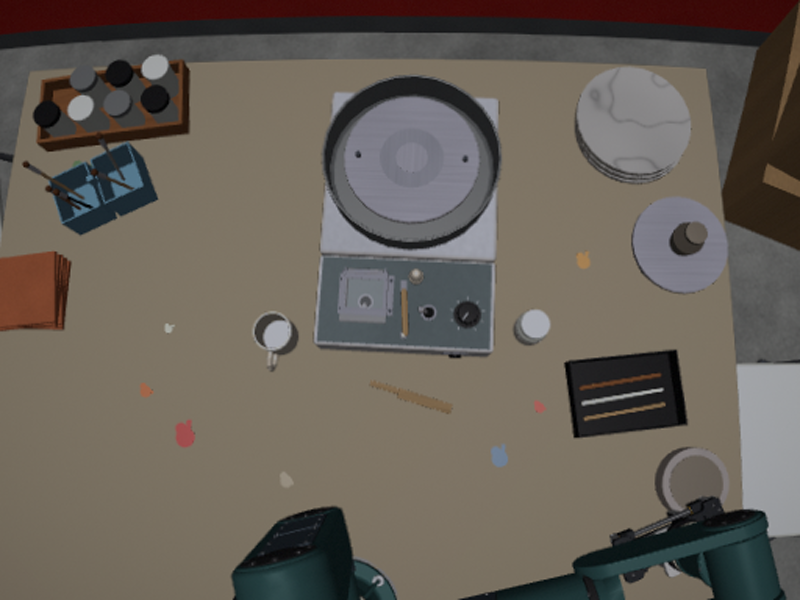

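The scene shows the deck front corners at (305,333) and (420,215) and its back-right corner at (383,387), on the 800 px scale. In the top view the deck runs from (316,347) to (493,352) at the front, back edge at y≈256-260. The guard bracket is at about (365,297) and the rib tool lies just to its right at (405,310).

```bash
cat >> look.py <<'E'
def ray(m,uv):
    K=m['camera_matrix']; d=(np.asarray(uv,float)-K[:2,2])/[K[0,0],K[1,1]]
    u=d.copy()
    for _ in range(10): u=d/(1+m['k1']*(u@u))
    v=m['R'].T@np.array([u[0],u[1],1.]); return -m['R'].T@m['t'],v/np.linalg.norm(v)
def onz(m,uv,z):
    c,v=ray(m,uv); return c+v*(z-c[2])/v[2]
def tri(ms,uvs):
    A=np.zeros((3,3));b=np.zeros(3)
    for m,uv in zip(ms,uvs):
        c,v=ray(m,uv);P=np.eye(3)-np.outer(v,v);A+=P;b+=P@c
    return np.linalg.solve(A,b)
def proj(m,X):
    p=m['R']@np.asarray(X,float)+m['t'];p=p[:2]/p[2];p=p*(1+m['k1']*(p@p));return m['camera_matrix'][:2,:2]@p+m['camera_matrix'][:2,2]
E
python3 - <<'E'
from look import *
import pickle
np.set_printoptions(precision=4,suppress=True)
m=pickle.load(open('m0.pkl','rb'))
out=[]
for n,box in (('top',(200,160,320,230)),('scene',(190,130,330,255))):
    im=cv2.imread(f'pics/{n}0.png');x0,y0,x1,y1=box
    c=im[y0:y1,x0:x1].astype(int);B,G,R=c[...,0],c[...,1],c[...,2]
    mk=((B-R>8)&(R<125)&(R>50)).astype(np.uint8)
    mk=cv2.morphologyEx(mk,cv2.MORPH_CLOSE,np.ones((3,3)))
    nn,l,st,_=cv2.connectedComponentsWithStats(mk);k=1+st[1:,4].argmax();
    cs,_=cv2.findContours((l==k).astype(np.uint8),0,2)
    h=cv2.convexHull(max(cs,key=cv2.contourArea))
    q=cv2.approxPolyN(h,4,ensure_convex=True).reshape(-1,2)+[x0,y0] if hasattr(cv2,'approxPolyN') else cv2.boxPoints(cv2.minAreaRect(h))+[x0,y0]
    print(n,st[k]);
    for p in q: print(p,onz(m[n],p,.095))
    v=c.astype(np.uint8).copy(); cv2.polylines(v,[(q-[x0,y0]).astype(np.int32)],1,(0,0,255),1)
    out.append(cv2.resize(v,(395,int(395*v.shape[0]/v.shape[1])),interpolation=cv2.INTER_CUBIC))
H=max(o.shape[0] for o in out)
cv2.imwrite('pics/q.png',np.hstack([np.pad(o,((0,H-o.shape[0]),(0,0),(0,0))) for o in out]))
# clicked
for p in ((316,347),(493,352),(495,260),(320,256)): print('t',onz(m['top'],np.array(p)*.64,.095))
for p in ((420,215),(305,333),(383,387)): print('s',onz(m['scene'],np.array(p)*.64,.095))
E
```

```text
top [   3    4  112   60 5277]
[314 169] [ 0.6692 -0.2764  0.095 ]
[314 223] [ 0.5065 -0.274   0.095 ]
[202 218] [0.5184 0.0546 0.095 ]
[206 164] [0.6824 0.0484 0.095 ]
scene [   6    8  117  108 3618]
[313 164] [0.6815 0.0477 0.095 ]
[243 247] [ 0.6697 -0.2749  0.095 ]
[195 212] [ 0.506  -0.2699  0.095 ]
[268 138] [0.5199 0.0523 0.095 ]
t [0.5063 0.0535 0.095 ]
t [ 0.4999 -0.2784  0.095 ]
t [ 0.6773 -0.285   0.095 ]
t [0.6828 0.052  0.095 ]
s [0.521 0.055 0.095]
s [ 0.5087 -0.2722  0.095 ]
s [ 0.6751 -0.2733  0.095 ]
```

View pics/q.png

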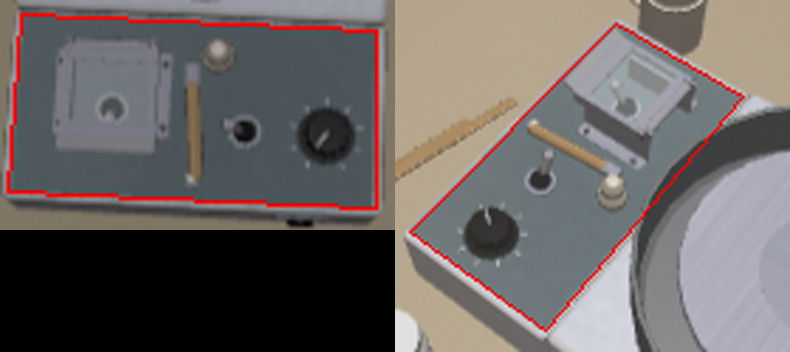

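Both views agree to about 2 mm: panel 163 x 327 mm, yaw about -0.037, pivot near (0.594, -0.037). Next I check the tilted poses for reach and move to a pre-pose with a close wrist view.

```bash
cat > geo.py <<'E'
from look import *
from scipy.spatial.transform import Rotation as Ro
YAW=-0.037; P=np.array([0.5943,-0.037,0.095])
M=Ro.from_euler('z',YAW).as_matrix()
def W(x,y,z): return P+M@np.array([x,y,z])          # pivot frame (m) -> world
def orient(a,s=1):
    z=np.array([np.cos(a),0,-np.sin(a)]);y=np.array([0,s,0.]);return Ro.from_matrix(M@np.c_[np.cross(y,z),y,z]).as_rotvec()
def tcp(x,z,a,y=0): # TCP for a finger-end centre at pivot-frame (x,z)
    return W(x-.008*np.cos(a),y,z+.008*np.sin(a))
E
python3 - <<'E'
from geo import *
np.set_printoptions(precision=3,suppress=True)
for a in (.6,.7,.8,.9):
  for s in (1,-1):
    print(a,s,[arm.inverse_kinematics(tcp(x,z,a),orient(a,s)) for x,z in ((-.13,.08),(-.04,.03),(.01,.025))])
m=arm.camera_model('wrist');R=Ro.from_rotvec(arm.get_tool_rot()).as_matrix()
print(R.T@(-m['R'].T@m['t']-arm.get_tool_pos()), R.T@m['R'].T)
E
```

```text
0.6 1 [None, array([-0.308, -0.442,  2.294,  0.601,  0.401, -2.289]), array([-0.264, -0.279,  2.2  ,  0.632,  0.32 , -2.308])]
0.6 -1 [None, array([-0.308, -0.442,  2.294,  0.601,  0.401,  0.852]), array([-0.264, -0.279,  2.2  ,  0.632,  0.32 ,  0.834])]
0.7 1 [None, array([-0.287, -0.417,  2.218,  0.392,  0.518, -2.079]), array([-0.25 , -0.264,  2.126,  0.382,  0.448, -2.057])]
0.7 -1 [None, array([-0.287, -0.417,  2.218,  0.392,  0.518,  1.062]), array([-0.25 , -0.264,  2.126,  0.382,  0.448,  1.085])]
0.8 1 [array([-0.363, -0.706,  2.211,  0.286,  0.913, -1.987]), array([-0.268, -0.378,  2.139,  0.27 ,  0.641, -1.956]), array([-0.236, -0.234,  2.047,  0.253,  0.582, -1.927])]
0.8 -1 [array([-0.363, -0.706,  2.211,  0.286,  0.913,  1.155]), array([-0.268, -0.378,  2.139,  0.27 ,  0.641,  1.185]), array([-0.236, -0.234,  2.047,  0.253,  0.582,  1.215])]
0.9 1 [array([-0.328, -0.63 ,  2.131,  0.214,  1.001, -1.918]), array([-0.25 , -0.329,  2.057,  0.191,  0.763, -1.878]), array([-0.222, -0.193,  1.965,  0.176,  0.715, -1.85 ])]
0.9 -1 [array([-0.328, -0.63 ,  2.131,  0.214,  1.001,  1.224]), array([-0.25 , -0.329,  2.057,  0.191,  0.763,  1.264]), array([-0.222, -0.193,  1.965,  0.176,  0.715,  1.292])]
[ 0.084  0.001 -0.17 ] [[ 0.    -0.958 -0.286]
 [ 1.     0.    -0.   ]
 [ 0.    -0.286  0.958]]
```

```bash
python3 - <<'E'
from geo import *
import pickle
np.set_printoptions(precision=3,suppress=True)
a=.8
arm.set_gripper(0.0,10)
arm.movep(tcp(-.11,.13,a),orient(a,-1))
arm.pause(.3)
print(arm.get_time_s(),arm.get_tool_pos(),tcp(-.11,.13,a),arm.get_joint_pos(),arm.get_finger_gap(),arm.get_contact_force())
m=arm.camera_model('wrist');snap('wrist','w1');pickle.dump(m,open('m1.pkl','wb'))
im=cv2.resize(cv2.imread('pics/w1.png'),(800,600),interpolation=cv2.INTER_CUBIC)
for q in ((0,0,0),(-.017,0,.033),(-.034,.042,.046),(-.034,-.042,.046),(-.047,.042,.056),(-.047,-.042,.056),(.048,.042,.046),(.048,-.042,.046)):
    p=proj(m,W(*q))/.64;print(q,p);cv2.circle(im,tuple(int(v) for v in p),3,(0,0,255),-1)
cv2.imwrite('pics/w1b.png',im)
E
```

```text
3.825 [ 0.479 -0.033  0.231] [ 0.479 -0.033  0.231] [-0.336 -0.656  2.091  0.25   0.974  1.211] 0.0007047779075965822 [0.941 0.658 0.133]
(0, 0, 0) [398.079 284.259]
(-0.017, 0, 0.033) [397.858 282.92 ]
(-0.034, 0.042, 0.046) [339.731 294.777]
(-0.034, -0.042, 0.046) [455.733 294.7  ]
(-0.047, 0.042, 0.056) [336.64  304.848]
(-0.047, -0.042, 0.056) [458.604 304.767]
(0.048, 0.042, 0.046) [346.335 205.371]
(0.048, -0.042, 0.046) [449.512 205.295]
```

View pics/w1b.png

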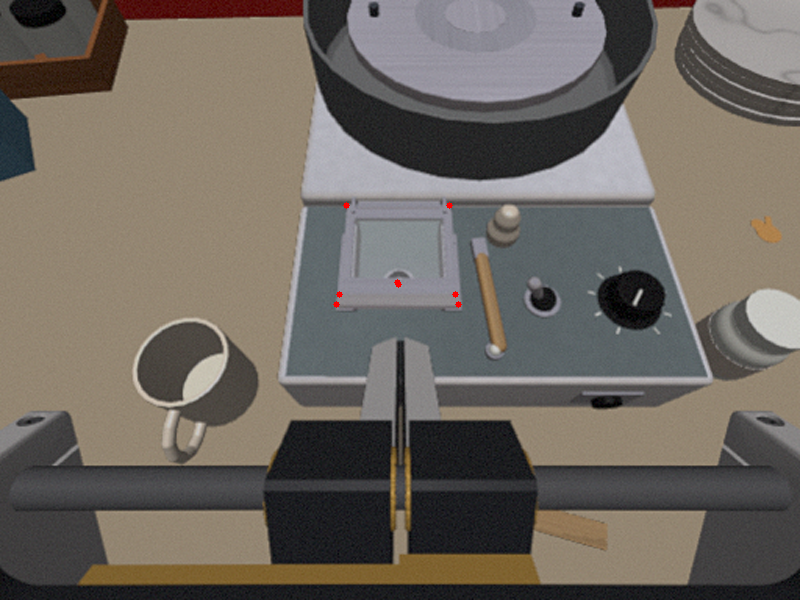

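The predicted lip and hinge points sit on the guard (lip seen at 337-461 px, predicted 337-459), so the pose is good to about 2 mm. Next I go under the lip and lift.

```bash
python3 - <<'E'
from geo import *
import pickle
np.set_printoptions(precision=3,suppress=True)
a=.95;o=orient(a,-1)
path=[(-.085,.06,.15),(-.085,.024,.1),(-.043,.024,.05),(-.041,.045,.05),(-.034,.062,.05),(-.026,.075,.05)]
for x,z,r in path: assert arm.inverse_kinematics(tcp(x,z,a),o) is not None
for x,z,r in path:
    arm.move_l(tcp(x,z,a),r,o); print(x,z,arm.get_contact_force(),arm.get_wrist_torque(),arm.get_time_s())
arm.pause(.2)
m=arm.camera_model('wrist');snap('wrist','w2');pickle.dump(m,open('m2.pkl','wb'));snap('scene','s2')
w=cv2.imread('pics/w2.png')[90:270,190:330];s=cv2.imread('pics/s2.png')[110:220,210:340]
cv2.imwrite('pics/c2.png',np.hstack([cv2.resize(w,(420,540),interpolation=3),cv2.resize(s,(380,540),interpolation=3)]))
E
```

```text
-0.085 0.06 [0.62  0.643 0.337] [ 0.006  0.242 -0.034] 4.5167
-0.085 0.024 [-0.252  0.154 -0.277] [ 0.03   0.26  -0.031] 5.025
-0.043 0.024 [ 0.06  -0.283  0.761] [0.049 0.2   0.027] 6.0167
-0.041 0.045 [-0.581  0.392 -0.261] [ 0.048  0.309 -0.017] 6.5917
-0.034 0.062 [-0.305 -0.838  0.299] [0.061 0.291 0.001] 7.1083
-0.026 0.075 [-0.793  0.223 -0.594] [ 0.004  0.311 -0.022] 7.5667
```

View pics/c2.png

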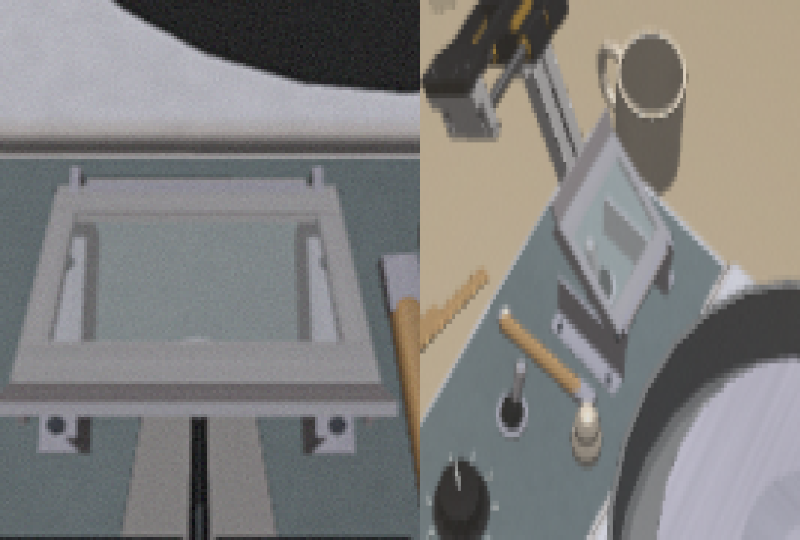

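The guard is up about 0.6 rad, resting on the fingers, and the toggle still leans to the front. Now I lower in front of the toggle and push it over.

```bash
python3 - <<'E'
from geo import *
np.set_printoptions(precision=3,suppress=True)
a=.95;o=orient(a,-1)
for x,z,r in [(-.038,.05,.06),(-.036,.025,.05)]+[(x,.025,.04) for x in (-.024,-.018,-.012,-.006,.001)]:
    arm.move_l(tcp(x,z,a),r,o); print(x,z,arm.get_contact_force(),arm.get_time_s())
arm.pause(.2);print(arm.get_contact_force())
snap('wrist','w3');snap('scene','s3')
w=cv2.imread('pics/w3.png')[90:270,190:330];s=cv2.imread('pics/s3.png')[110:220,210:340]
cv2.imwrite('pics/c3.png',np.hstack([cv2.resize(w,(420,540),interpolation=3),cv2.resize(s,(380,540),interpolation=3)]))
E
```

```text
-0.038 0.05 [-0.645  0.781  0.572] 8.475
-0.036 0.025 [-5.485 -0.559  0.164] 9.125
-0.024 0.025 [-2.522  0.899  1.096] 9.575
-0.018 0.025 [-1.228  1.016  0.348] 9.875
-0.012 0.025 [-0.506  0.486 -1.41 ] 10.175
-0.006 0.025 [0.487 0.457 0.274] 10.475
0.001 0.025 [-0.679  0.051  1.127] 10.8
[-0.994  0.596 -0.583]
```

View pics/c3.png

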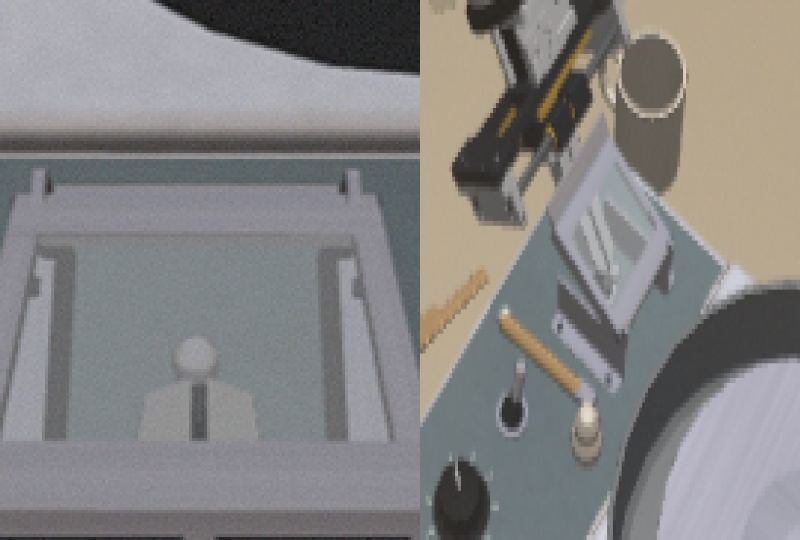

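```bash
python3 - <<'E'
from geo import *
np.set_printoptions(precision=3,suppress=True)
m=arm.camera_model('wrist')
for t in (-.45,0,.3,.45):
    p=proj(m,W(.037*np.sin(t),0,.037*np.cos(t))); print(t,p,(p-[190,90])*3)
E
```

```text
-0.45 [254.213 251.279] [192.638 483.838]
0 [254.232 226.555] [192.695 409.665]
0.3 [254.283 211.5  ] [192.848 364.5  ]
0.45 [254.317 205.145] [192.951 345.435]
```

The toggle's ball end shows at crop row ~358, which matches the on lean (about 0.4-0.45 rad), and no force is left on the tool. I back out and let the guard down.

```bash
python3 - <<'E'
from geo import *
np.set_printoptions(precision=3,suppress=True)
a=.95;o=orient(a,-1)
for x,z,r in [(-.036,.025,.05),(-.085,.025,.06),(-.105,.13,.12)]:
    arm.move_l(tcp(x,z,a),r,o); print(x,z,arm.get_contact_force(),arm.get_time_s())
arm.pause(.5)
m=arm.camera_model('wrist');snap('wrist','w4');snap('scene','s4')
w=cv2.imread('pics/w4.png')
for q in ((-.034,.042,.046),(-.034,-.042,.046),(-.047,.042,.056),(-.047,-.042,.056)):
    p=proj(m,W(*q)); w[int(round(p[1])),int(round(p[0]))]=(0,0,255)
w=w[120:260,180:320];s=cv2.imread('pics/s4.png')[110:220,210:340]
cv2.imwrite('pics/c4.png',np.hstack([cv2.resize(w,(420,420),interpolation=3),cv2.resize(s,(380,420),interpolation=3)]))
a0,b0=[cv2.imread(f'pics/s{n}.png') for n in('cene0','4')]
d=cv2.absdiff(a0,b0).max(2)>40;d[:150,:300]=d[:110]=0
print(d.sum()); n,l,st,c=cv2.connectedComponentsWithStats(d.astype(np.uint8)); print([x.tolist() for x in st[1:] if x[4]>6])
E
```

```text
-0.036 0.025 [-4.153 -0.847  0.897] 11.9917
-0.085 0.025 [-0.417 -0.598  0.333] 12.9583
-0.105 0.13 [0.411 0.077 0.372] 14.0
616
[[0, 150, 37, 32, 535], [0, 206, 12, 12, 79]]
```

View pics/c4.png

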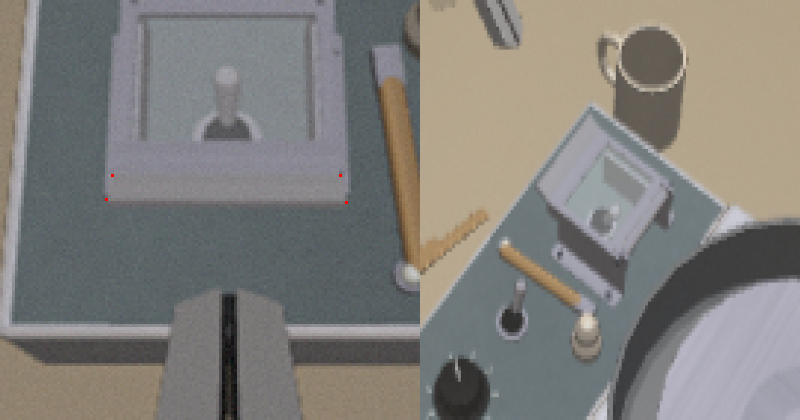

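The guard is shut, with its lip on the predicted points. The toggle leans towards the wheel head, and nothing else in the scene view has moved.

```bash
python3 -c "
from station import arm
print(arm.finish_job())"
```

```text
the job is handed in; nothing more can be done
None
```

The power toggle is switched on, the guard is shut over it again, nothing else moved in the final camera check, and the job was handed in at about 14 s; no verdict was returned.

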